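# Pack the mooncake gift box

### The arm

A 6-joint arm with a two-finger parallel gripper is mounted at the origin on the work surface. World frame = base frame: x ahead of the robot, y to its left, z up, the work surface at z = 0. Lengths are in m, angles in rad, forces in N, time in s.
With the tool pointing down it reaches from about 0.35 to 0.875 m from the base axis. Payload 15.5 kg.
Tool frame: the origin (TCP) lies at the very end of the fingers, on their centre line; the grasp point (between the pads) lies 19 mm behind it (grip_point_offset is the distance from the TCP to the grasp point, in m); z points along the fingers, y is the line along which they close (so a half turn about z gives the same grasp; the last joint's range is limited). The gripper opens to 85 mm and grips with 20 to 120 N. Pads are 22 mm wide; open, the fingers measure 114 mm over their backs; the gripper's body (76 mm by 85 mm) begins 54 mm behind the grasp point. The pads swing forward as they close: fully open they stand 13 mm farther back than shut.
Start: joints at [1.097, 0.494, 1.345, -0, 1.302, -0.096], TCP at [0.231, 0.581, 0.231] pointing down, gripper open.
Joint ranges: [-2.91, 2.91], [-0.82, 2.16], [0.22, 2.67], [-1.22, 4.37], [0.12, 2.79], [-3.08, 3.08]. Speed limits (rad/s): [1.89, 1.89, 2.57, 3.01, 3.01, 3.01].

### API

Orientations are given as a unit quaternion [x, y, z, w].
In Python, from cell import observe, snapshot, camera_info, job_done, grip_point_offset gives the robot as it stands.
- The arm moves only by the tool jog_arm, never from a script. Its argument "targets" is a list of rows, each a list of 7 numbers: the shift along the tool's x, y, z each as a share of 8 cm, from -1 to 1, then the turn, a rotation vector about the tool's x, y, z each as a share of 60 degrees, from -1 to 1, then the closure, from -1 (fully open) to 1 (shut). In form: [[dx, dy, dz, rx, ry, rz, hand], ...]. A call has exactly 5 rows; each row is the pose to reach, as a shift and turn from the pose commanded when the call began, along the tool's axes at that moment; what a row does not reach only later rows make up. A row lasts 1/12 s, in which the tool goes at most 41.7 mm and 7.16 degrees, less where a joint would pass 70% of its speed; a pose out of reach is approached as far as the arm can. A call with a number of a shift or a turn outside -1 to 1 is refused whole. A call with a gripper value outside its range is refused whole. The fingers move at their own pace and stop on an object; "newtons" is the grip in N (left out, the last holds). Time passes only in rows, so rows that repeat a pose let the fingers close, or fill a call up. It gives the time, the measured TCP pose, the force, the opening and the grip force at its end, in the units of the state.
- observe(): the state, without advancing time (a new reading comes with each control period).
- snapshot(name): name is "scene" or "top" or "wrist"; returns (picture, depth): 400x640x3 uint8, red, green, blue; 400x640 float32, m along the optical axis (not along the pixel's ray), 0 where there is no reading.
- camera_info(name): a dict with "camera_matrix" (3x3 intrinsics, pixels), "cam_to_world" (4x4, takes a point from camera to world coordinates). Camera axes: x right, y down, z forward; pixel columns grow to the right and rows downward; lengths in m; the calibration is good to about 2 mm. A picture is of the moment at which its call begins: read the wrist's pose just before it. camera_info takes no time and is no camera call; for the wrist camera it gives the pose at the moment of the call.
- job_done(): hands the job in; it is judged then, once.
The state is a dict: "t": time; "joint_positions": joint angles; "dq": joint speeds; "joint_torque": joint torques, N m; "eef_pos": TCP position; "ee_rot": TCP orientation; "ft_force": force on the tool from outside, world axes, zero at the start; "moment": the same for the moment, N m; "finger_gap": finger opening in m; "grip_force": force on a finger pad.
Only numpy, scipy, OpenCV 4.12 (cv2) and the standard library are available. Lean on these libraries where they do the work, as an engineer would, in place of code of your own. Each camera call takes 0.05 s, during which the arm holds its last target. There are 200 camera calls.

### The job

Pack the gift box: lay each of the four whole mooncakes from the baking tray, pattern up and flat on the bottom, in the well of its own shape and size. Keep them upright and set them down, do not drop them in; the two cakes that were cut for tasting stay where they lie on the tray.

Things in the scene. Friction and masses are not known exactly. Their poses are not given: they have to be found in the camera images.
- cake_large_round: Loose golden-brown mooncake 34 mm high with a pattern 2 mm proud on top, lying flat on paper 4 mm above the work surface in a fixed dark 270 x 360 mm baking tray with a 22 mm rim. Origin: centre of underside, z up. Whole, fluted round cake 64 mm in diameter, about 125 g.
- cake_small_round: Loose golden-brown mooncake 34 mm high with a pattern 2 mm proud on top, lying flat on paper 4 mm above the work surface in a fixed dark 270 x 360 mm baking tray with a 22 mm rim. Origin: centre of underside, z up. Whole, fluted round cake 46 mm in diameter, about 65 g.
- cake_square: Loose golden-brown mooncake 34 mm high with a pattern 2 mm proud on top, lying flat on paper 4 mm above the work surface in a fixed dark 270 x 360 mm baking tray with a 22 mm rim. Origin: centre of underside, z up. Whole square cake, 54 x 54 mm, ribbed sides, about 110 g; its sides are parallel to its x and y axes.
- cake_flower: Loose golden-brown mooncake 34 mm high with a pattern 2 mm proud on top, lying flat on paper 4 mm above the work surface in a fixed dark 270 x 360 mm baking tray with a 22 mm rim. Origin: centre of underside, z up. Whole six-petalled flower cake, 58 mm from petal tip to petal tip and 44 mm across the notches, about 85 g; a petal tip points along +x.
- cake_round_cut: Loose golden-brown mooncake 34 mm high with a pattern 2 mm proud on top, lying flat on paper 4 mm above the work surface in a fixed dark 270 x 360 mm baking tray with a 22 mm rim. Origin: centre of underside, z up. Like the large round (64 mm) but cut for tasting: the quarter between its +x and +y axes is gone, showing dark filling and yolk.
- cake_square_cut: Loose golden-brown mooncake 34 mm high with a pattern 2 mm proud on top, lying flat on paper 4 mm above the work surface in a fixed dark 270 x 360 mm baking tray with a 22 mm rim. Origin: centre of underside, z up. Like the square (54 mm) but cut for tasting: the quarter between its +x and +y axes is gone (an L from above), showing dark filling and yolk.
- insert_large_round: Fixed pale insert, 94 x 94 x 14 mm, one of four, two by two in any order, that fill a fixed open red box (200 x 200 mm, walls 18 mm high, level with the inserts). Origin: centre of underside, 4 mm above the work surface; x, y along its sides. Central upright-sided well, 12 mm deep, floor 2 mm above the origin: a round well, 78 mm across, for the large round cake.
- insert_small_round: Fixed pale insert, 94 x 94 x 14 mm, one of four, two by two in any order, that fill a fixed open red box (200 x 200 mm, walls 18 mm high, level with the inserts). Origin: centre of underside, 4 mm above the work surface; x, y along its sides. Central upright-sided well, 12 mm deep, floor 2 mm above the origin: a round well 60 mm in diameter, for the small round cake.
- insert_square: Fixed pale insert, 94 x 94 x 14 mm, one of four, two by two in any order, that fill a fixed open red box (200 x 200 mm, walls 18 mm high, level with the inserts). Origin: centre of underside, 4 mm above the work surface; x, y along its sides. Central upright-sided well, 12 mm deep, floor 2 mm above the origin: a square well 68 x 68 mm with sides parallel to x and y, for the square cake.
- insert_flower: Fixed pale insert, 94 x 94 x 14 mm, one of four, two by two in any order, that fill a fixed open red box (200 x 200 mm, walls 18 mm high, level with the inserts). Origin: centre of underside, 4 mm above the work surface; x, y along its sides. Central upright-sided well, 12 mm deep, floor 2 mm above the origin: a six-lobed well, 72 mm over lobes, 61 over notches, a lobe on +x, for the flower cake.

How it is judged:
At the end, for the whole second after the job is handed in: Each whole cake rests flat, pattern up, on the floor of the well of its own shape and size: centres within 12 mm, underside under 6 mm above the insert's, tilt under 0.12 rad, at rest. Both cut cakes lie flat within 20 mm of where they started (horizontal distance between cake_large_round and insert_large_round below 0.012 m and z of cake_large_round in the frame of insert_large_round between -0.002 and 0.006 m and angle between each of cake_large_round, cake_small_round, cake_square, cake_flower, cake_round_cut, cake_square_cut's own z axis and vertical below 0.12 rad and linear speed of each of cake_large_round, cake_small_round, cake_square, cake_flower below 0.02 m/s and horizontal distance between cake_small_round and insert_small_round below 0.012 m and z of cake_small_round in the frame of insert_small_round between -0.002 and 0.006 m and horizontal distance between cake_square and insert_square below 0.012 m and z of cake_square in the frame of insert_square between -0.002 and 0.006 m and horizontal distance between cake_flower and insert_flower below 0.012 m and z of cake_flower in the frame of insert_flower between -0.002 and 0.006 m and distance of each of cake_round_cut, cake_square_cut from where it was at the start of the episode below 0.02 m); the robot touches nothing.
It fails at once if a cut cake is moved more than 20 mm from where it lay (distance of any of cake_round_cut, cake_square_cut from where it was at the start of the episode above 0.02 m).
It fails at once if a whole cake is dropped from more than about 20 mm (falls at over 0.65 m/s with no finger on it) ((linear speed of cake_large_round above 0.65 m/s and contact force between cake_large_round and the fingers below 0.05 N) or (linear speed of cake_small_round above 0.65 m/s and contact force between cake_small_round and the fingers below 0.05 N) or (linear speed of cake_square above 0.65 m/s and contact force between cake_square and the fingers below 0.05 N) or (linear speed of cake_flower above 0.65 m/s and contact force between cake_flower and the fingers below 0.05 N)).
It fails at once if a cake is tipped over by more than 45 degrees (angle between any of cake_large_round, cake_small_round, cake_square, cake_flower's own z axis and vertical above 0.785 rad).
It also fails if it takes over 99 s, if anything falls off the work surface, if the arm or the gripper's body presses on something with over 40 N, if the wrist force passes 120 N, or if a joint passes its speed limit or range.

## Working session

There is one attempt and no reset: what is moved stays moved. The work goes in short steps, Python scripts to look and compute and a tool call to move; the robot and the scene stay as the last step left them, time stands still between calls to the robot, and variables do not carry over. Pictures are saved under pics/ and viewed, at most 14 in all, crops included, and the job is handed in when it is done.

Besides the shell and the picture viewer there is one more tool, called as name(argument=value, ...) on one line, values as JSON. jog_arm: Moves the arm, as the interface text tells. Its arguments: {"type":"object","properties":{"targets":{"type":"array"},"newtons":{"type":"number"}},"required":["targets"]}

```bash
mkdir -p pics; ls
python3 - <<'E'
from cell import *
import cv2, numpy as np
print(observe()); print(grip_point_offset if not callable(grip_point_offset) else grip_point_offset())
for n in ["scene","top"]:
    p,d=snapshot(n); i=camera_info(n); print(n,np.round(i["camera_matrix"],1).tolist(),np.round(i["cam_to_world"],4).tolist())
    cv2.imwrite(f"pics/{n}0.png",p[:,:,::-1]); np.save(f"{n}0.npy",d)
E
```

```text
pics
{'t': 0.0, 'joint_positions': array([ 1.09750973e+00,  4.94212586e-01,  1.34615893e+00, -1.70068191e-05,
        1.30252475e+00, -9.54966983e-02]), 'dq': array([-1.34193550e-05, -3.01818106e-04,  1.24952257e-03,  1.62689760e-04,
       -3.56316756e-04,  1.09347635e-03]), 'joint_torque': array([ 1.31417873e-03, -8.82126188e+01, -3.83893991e+01,  6.77955313e-05,
        9.68345819e-03,  1.01704126e-05]), 'eef_pos': array([0.23036605, 0.58058228, 0.23067257]), 'ee_rot': array([ 1.87771356e-01,  9.82212550e-01, -6.27924457e-04, -1.75010992e-04]), 'ft_force': array([ 0.34096866, -0.06274192, -0.40330939]), 'moment': array([ 0.0266626 , -0.02246635,  0.02477644]), 'grip_force': 0.0, 'finger_gap': 0.0855729105877512}
0.0187
scene [[501.6, 0.0, 328.0], [0.0, 501.6, 195.7], [0.0, 0.0, 1.0]] [[-0.7321, 0.5726, -0.3691, 0.9131], [0.6811, 0.6064, -0.4103, 0.4177], [-0.0111, -0.5518, -0.8339, 0.9641], [0.0, 0.0, 0.0, 1.0]]
top [[449.6, 0.0, 327.7], [0.0, 449.6, 207.2], [0.0, 0.0, 1.0]] [[0.1482, -0.967, 0.2072, 0.3123], [-0.9889, -0.1459, 0.0263, -0.0286], [0.0048, -0.2089, -0.9779, 0.9126], [0.0, 0.0, 0.0, 1.0]]
```

View pics/top0.png

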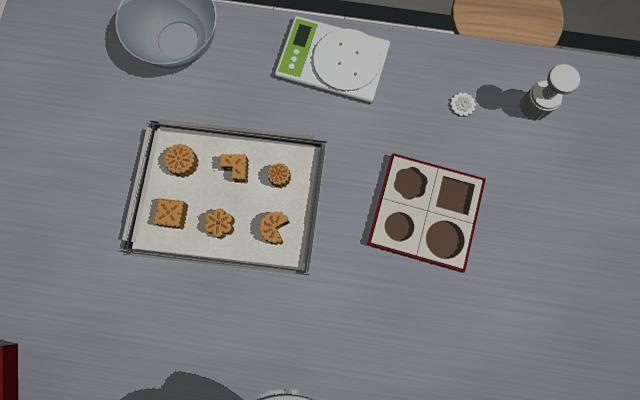

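View pics/scene0.png

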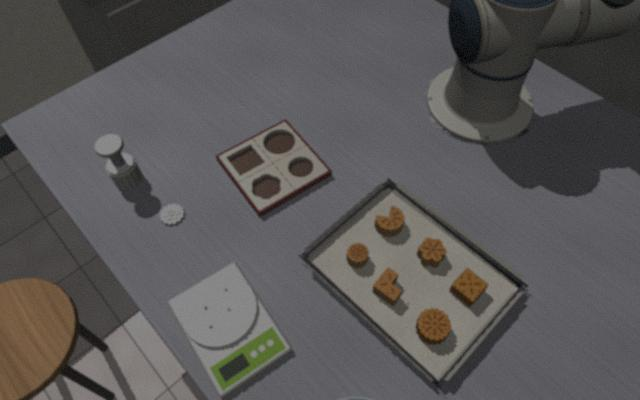

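The top view shows the large round cake at (180,160), square at (170,213), flower at (219,222) and small round at (279,175). The cut cakes are at (235,166) and (273,228). The wells are flower (410,183), square (455,196), small (399,227) and large (445,240). The scene view shows the same layout from the other side.

```bash
cat > h.py <<'E'
import numpy as np, cv2
from cell import *
def cloud(i,d):
    K=np.array(i["camera_matrix"]);T=np.array(i["cam_to_world"])
    v,u=np.mgrid[:d.shape[0],:d.shape[1]]
    P=np.stack([(u-K[0,2])/K[0,0]*d,(v-K[1,2])/K[1,1]*d,d],-1)
    return P@T[:3,:3].T+T[:3,3]
def rays(i,uv,z):
    K=np.array(i["camera_matrix"]);T=np.array(i["cam_to_world"]);uv=np.asarray(uv,float).reshape(-1,2)
    r=np.c_[(uv-K[:2,2])/K[[0,1],[0,1]],np.ones(len(uv))]@T[:3,:3].T
    return T[:3,3]+r*((z-T[2,3])/r[:,2])[:,None]
def six(xy,c,n):
    a=np.arctan2(*(xy-c).T[::-1]);r=np.hypot(*(xy-c).T)
    return np.angle(np.sum((r-r.mean())*np.exp(1j*n*a)))/n
def shape(i,m,z):
    "contour cast to plane z -> circle centre, radius, rect, 6-lobe angle"
    c=max(cv2.findContours(m.astype(np.uint8),cv2.RETR_EXTERNAL,cv2.CHAIN_APPROX_NONE)[0],key=cv2.contourArea)
    xy=rays(i,c,z)[:,:2]; f=(xy*1e4).astype(np.float32)
    M=cv2.moments(f.reshape(-1,1,2)); cen=np.array([M["m10"],M["m01"]])/M["m00"]/1e4
    R=cv2.minAreaRect(f)
    return cen,2*np.sqrt(M["m00"]/np.pi)*.1,np.array(R[1])*.1,R[2],np.degrees(six(xy,cen,6))
E
cat > m.py <<'E'
from h import *
for n in ["top","scene"]:
    p=cv2.imread(f"pics/{n}0.png");d=np.load(f"{n}0.npy");i=camera_info(n);C=cloud(i,d)
    hsv=cv2.cvtColor(p,cv2.COLOR_BGR2HSV)
    X,Y,Z=C[...,0],C[...,1],C[...,2]
    B=p[...,0].astype(int);R=p[...,2].astype(int)
    cake=(R-B>45)&(hsv[...,0]>5)&(hsv[...,0]<25)&(X>.2)&(X<.8)&(Z<.1)&(Z>.0)&(d>0)
    print(n,"paper",np.median(Z[(p.min(2)>150)&(Y>.0)&(X<.75)&(Z>-.02)&(Z<.03)]) if n=="top" else "")
    nl,L,S,ce=cv2.connectedComponentsWithStats(cake.astype(np.uint8))
    for k in range(1,nl):
        if S[k,4]<150: continue
        m=L==k; zt=np.percentile(Z[m],90); top=(m&(Z>.030)).astype(np.uint8)
        if top.sum()<100: continue
        cen,D,wh,a,s=shape(i,top,.039)
        print("cake px",ce[k].round(),"ztop",zt.round(4),"c",cen.round(4),"D",D.round(1),wh.round(1),round(a,1),"six",s.round(1))
    well=(hsv[...,2]<130)&(R-B>8)&(hsv[...,0]<25)&(hsv[...,1]>40)&(hsv[...,1]<160)&(X>.2)&(X<.8)&(Z>-.01)&(Z<.03)
    nl,L,S,ce=cv2.connectedComponentsWithStats(well.astype(np.uint8))
    for k in range(1,nl):
        if S[k,4]<150: continue
        m=L==k
        cen,D,wh,a,s=shape(i,m,.018)
        ring=cv2.dilate(m.astype(np.uint8),np.ones((9,9)))-cv2.dilate(m.astype(np.uint8),np.ones((5,5)))>0
        print("well px",ce[k].round(),"zfloor",np.median(Z[cv2.erode(m.astype(np.uint8),np.ones((7,7)))>0]).round(4),"zrim",np.median(Z[ring]).round(4),"c",cen.round(4),"D",D.round(1),wh.round(1),round(a,1),"six",s.round(1))
E
python3 m.py
```

```text
top paper 0.0025885949594397495
cake px [180. 159.] ztop 0.0386 c [0.5526 0.3089] D 59.7 [62.1 60.7] 12.9 six -27.0
cake px [236. 165.] ztop 0.0383 c [0.5573 0.1943] D 49.1 [52.8 53.5] 8.6 six 21.7
cake px [279. 174.] ztop 0.0389 c [0.5514 0.1037] D 42.0 [44.2 42.4] 9.6 six 7.0
cake px [170. 213.] ztop 0.0384 c [0.4402 0.3051] D 56.8 [52.9 54.3] 1.7 six -8.8
cake px [219. 223.] ztop 0.0385 c [0.4349 0.2041] D 50.9 [54.4 51.2] 11.1 six 6.1
cake px [272. 226.] ztop 0.0385 c [0.4436 0.098 ] D 51.0 [50.1 60.2] 83.1 six 23.4
well px [410. 183.] zfloor 0.0041 zrim 0.016 c [ 0.5774 -0.1637] D 62.7 [67.  60.6] 51.8 six -7.3
well px [454. 196.] zfloor 0.004 zrim 0.0162 c [ 0.5652 -0.2571] D 70.1 [64.7 64.2] 82.5 six -9.9
well px [398. 227.] zfloor 0.004 zrim 0.0162 c [ 0.4839 -0.1515] D 55.4 [55.4 54.6] 7.0 six 12.8
well px [444. 239.] zfloor 0.0041 zrim 0.016 c [ 0.4716 -0.2449] D 72.7 [73.5 71.8] 52.1 six 25.7
scene paper 
cake px [391. 219.] ztop 0.0414 c [0.4468 0.0998] D 48.8 [48.4 59. ] 83.6 six 20.3
cake px [432. 249.] ztop 0.0419 c [0.4377 0.206 ] D 48.9 [49.7 53.2] 38.7 six 6.8
cake 
[... 398 characters left out ...]
.8 [62.8 73.1] 46.6 six 21.7
well px [246. 161.] zfloor 0.0072 zrim 0.0187 c [ 0.5685 -0.2535] D 62.6 [58. 64.] 81.6 six 16.8
well px [293. 190.] zfloor nan zrim 0.0036 c [ 0.5419 -0.1124] D 40.9 [ 79.7 203.6] 86.2 six 14.9
well px [301. 168.] zfloor 0.0068 zrim 0.0191 c [ 0.4876 -0.1478] D 48.3 [47.  51.9] 48.1 six -21.5
well px [267. 188.] zfloor 0.0072 zrim 0.0186 c [ 0.5812 -0.1595] D 55.0 [59.1 59.8] 23.3 six -8.0
well px [388. 231.] zfloor nan zrim 0.0064 c [0.4633 0.1093] D 29.2 [37.2 63.4] 46.7 six -17.2
well px [430. 261.] zfloor nan zrim 0.0063 c [0.4542 0.217 ] D 25.3 [43.5 63.7] 55.7 six -15.0
well px [388. 295.] zfloor nan zrim 0.0066 c [0.5731 0.209 ] D 25.0 [52.8 67.1] 82.6 six 20.4
  return _methods._mean(a, axis=axis, dtype=dtype,
  ret = ret.dtype.type(ret / rcount)
```

```bash
cat > plan.py <<'E'
import sys,json,numpy as np
from math import *
# state file keeps the commanded pose: x y z yaw(of tool y, deg); usage: plan.py x,y,z,yaw,hand[,n] ...
def run(p,wps):
    p=np.array(p,float)
    for w in wps:
        w=[float(s) for s in w.split(",")]; t=np.array(w[:4]);h=w[4]
        s=radians(p[3]);n=int(w[5]) if len(w)>5 else 0
        d0=t-p; n=max(n,1,ceil(np.hypot(*d0[:2])/.079),ceil(abs(d0[2])/.079),ceil(abs(d0[3])/34))
        for k in range(n):
            s=radians(p[3]);d=(t-p)/(n-k)
            v=np.round(np.array([-sin(s)*d[0]+cos(s)*d[1],cos(s)*d[0]+sin(s)*d[1],-d[2]])/.08,2)
            r=round(-d[3]/60,2)
            print(json.dumps([*v.tolist(),r,h]))
            v=v*.08;p+= [-sin(s)*v[0]+cos(s)*v[1],cos(s)*v[0]+sin(s)*v[1],-v[2],-r*60]
    return p
p=json.load(open("pose.json")); p=run(p,sys.argv[1:]); print(p.round(4)); json.dump(p.tolist(),open("pose.json","w"))
E
echo "[0.2304,0.5806,0.2307,68.35]">pose.json
python3 plan.py .555,.310,.16,0,-1
```

```text
[-0.84, -0.27, 0.15, 0.19, -1.0]
[-0.87, -0.1, 0.15, 0.19, -1.0]
[-0.88, 0.07, 0.15, 0.19, -1.0]
[-0.85, 0.24, 0.14, 0.19, -1.0]
[-0.78, 0.4, 0.15, 0.19, -1.0]
[-0.69, 0.55, 0.14, 0.19, -1.0]
[ 0.5547  0.3096  0.1603 -0.05  ]
```

jog_arm(targets=[[-0.21, -0.07, 0.04, 0, 0, 0.05, -1], [-0.42, -0.14, 0.08, 0, 0, 0.1, -1], [-0.63, -0.2, 0.11, 0, 0, 0.14, -1], [-0.84, -0.27, 0.15, 0, 0, 0.19, -1], [-0.84, -0.27, 0.15, 0, 0, 0.19, -1]])

```text
t: 0.52
eef_pos: [0.2868, 0.534, 0.2184]
ee_rot: [0.287, 0.958, -0.001, 0.0]
ft_force: [0.3, -0.7, 0.6]
finger_gap: 0.0855
grip_force: 0.0
```

jog_arm(targets=[[-0.22, -0.03, 0.04, 0, 0, 0.05, -1], [-0.44, -0.05, 0.08, 0, 0, 0.1, -1], [-0.65, -0.08, 0.11, 0, 0, 0.14, -1], [-0.87, -0.1, 0.15, 0, 0, 0.19, -1], [-0.87, -0.1, 0.15, 0, 0, 0.19, -1]])

```text
t: 0.93
eef_pos: [0.3406, 0.4898, 0.2066]
ee_rot: [0.38, 0.925, -0.001, 0.0]
ft_force: [0.4, 0.0, -0.2]
finger_gap: 0.0854
grip_force: 0.0
```

jog_arm(targets=[[-0.22, 0.02, 0.04, 0, 0, 0.05, -1], [-0.44, 0.04, 0.08, 0, 0, 0.1, -1], [-0.66, 0.05, 0.11, 0, 0, 0.14, -1], [-0.88, 0.07, 0.15, 0, 0, 0.19, -1], [-0.88, 0.07, 0.15, 0, 0, 0.19, -1]])

```text
t: 1.35
eef_pos: [0.3946, 0.4448, 0.1947]
ee_rot: [0.47, 0.883, -0.0, 0.0]
ft_force: [0.0, -0.0, -0.4]
finger_gap: 0.0855
grip_force: 0.0
```

jog_arm(targets=[[-0.21, 0.06, 0.04, 0, 0, 0.05, -1], [-0.42, 0.12, 0.07, 0, 0, 0.1, -1], [-0.64, 0.18, 0.11, 0, 0, 0.14, -1], [-0.85, 0.24, 0.14, 0, 0, 0.19, -1], [-0.85, 0.24, 0.14, 0, 0, 0.19, -1]])

```text
t: 1.77
eef_pos: [0.4486, 0.3996, 0.1836]
ee_rot: [0.555, 0.832, -0.0, 0.0]
ft_force: [-0.3, 0.1, -0.2]
finger_gap: 0.0856
grip_force: 0.0
```

jog_arm(targets=[[-0.2, 0.1, 0.04, 0, 0, 0.05, -1], [-0.39, 0.2, 0.08, 0, 0, 0.1, -1], [-0.59, 0.3, 0.11, 0, 0, 0.14, -1], [-0.78, 0.4, 0.15, 0, 0, 0.19, -1], [-0.78, 0.4, 0.15, 0, 0, 0.19, -1]])

```text
t: 2.18
eef_pos: [0.5021, 0.3547, 0.1716]
ee_rot: [0.635, 0.773, -0.0, 0.0]
ft_force: [1.1, -0.3, -0.5]
finger_gap: 0.0853
grip_force: 0.0
```

jog_arm(targets=[[-0.17, 0.14, 0.04, 0, 0, 0.05, -1], [-0.35, 0.28, 0.07, 0, 0, 0.1, -1], [-0.52, 0.41, 0.11, 0, 0, 0.14, -1], [-0.69, 0.55, 0.14, 0, 0, 0.19, -1], [-0.69, 0.55, 0.14, 0, 0, 0.19, -1]])

```text
t: 2.6
eef_pos: [0.5561, 0.3093, 0.1605]
ee_rot: [0.708, 0.706, -0.0, 0.0]
ft_force: [-1.0, -0.1, -0.0]
finger_gap: 0.0856
grip_force: 0.0
```

```bash
cat > w.py <<'E'
import sys
from h import *
o=observe(); i=camera_info("wrist"); p,d=snapshot("wrist"); C=cloud(i,d)
cv2.imwrite(f"pics/{sys.argv[1]}.png",p[:,:,::-1])
q=o["ee_rot"]; print("t",o["t"],"tcp",o["eef_pos"].round(4),"yaw",np.degrees(2*np.arctan2(q[1],q[0])-np.pi/2).round(2), "force",o["ft_force"].round(1),"gap",o["finger_gap"],"j6",o["joint_positions"][5])
hsv=cv2.cvtColor(p,cv2.COLOR_RGB2HSV);R=p[...,0].astype(int);B=p[...,2].astype(int);Z=C[...,2]
m=((R-B>45)&(hsv[...,0]>5)&(hsv[...,0]<25)&(Z>.030)&(Z<.05)).astype(np.uint8)
nl,L,S,ce=cv2.connectedComponentsWithStats(m)
for k in range(1,nl):
    if S[k,4]<400: continue
    M=L==k; cen,D,wh,a,s=shape(i,M,.039)
    print("cake",ce[k].round(),"z",np.median(Z[M]).round(4),cen.round(4),D.round(1),wh.round(1),round(a,1),s.round(1))
E
python3 w.py w1
```

```text
t 2.6 tcp [0.5561 0.3093 0.1605] yaw -0.16 force [-1.  -0.1 -0. ] gap 0.08561381738646603 j6 0.4169820081334017
cake [320. 189.] z 0.0366 [0.5541 0.3129] 59.5 [61.7 61.2] 51.4 22.4
cake [191. 193.] z 0.0365 [0.4429 0.3091] 56.5 [52.3 52.3] 2.3 29.6
cake [325. 302.] z 0.0365 [0.5591 0.1989] 48.3 [52.  51.7] 7.9 24.0
```

```bash
python3 plan.py .5545,.311,.015,0,-1,2
```

```text
[0.01, -0.0, 0.91, -0.0, -1.0]
[0.01, -0.0, 0.91, -0.0, -1.0]
[ 0.5548  0.3112  0.0147 -0.05  ]
```

jog_arm(targets=[[0.01, 0, 0.23, 0, 0, 0, -1], [0.01, 0, 0.46, 0, 0, 0, -1], [0.01, 0, 0.7, 0, 0, 0, -1], [0.01, 0, 0.91, 0, 0, 0, -1], [0.01, 0, 0.91, 0, 0, 0, -1]])

```text
t: 3.07
eef_pos: [0.5522, 0.3114, 0.0853]
ee_rot: [0.706, 0.708, -0.002, -0.001]
ft_force: [-1.0, -1.7, -0.4]
finger_gap: 0.0853
grip_force: 0.0
```

jog_arm(targets=[[0.01, 0, 0.3, 0, 0, 0, -1], [0.01, 0, 0.55, 0, 0, 0, -1], [0.01, 0, 0.75, 0, 0, 0, -1], [0.01, 0, 0.85, 0, 0, 0, -1], [0.01, 0, 0.91, 0, 0, 0, -1]])

```text
t: 3.48
eef_pos: [0.5543, 0.3123, 0.0152]
ee_rot: [0.707, 0.707, -0.0, -0.0]
ft_force: [-0.6, -0.2, 0.2]
finger_gap: 0.0853
grip_force: 0.0
```

jog_arm(targets=[[0, 0, 0, 0, 0, 0, -0.5], [0, 0, 0, 0, 0, 0, -0.3], [0, 0, 0, 0, 0, 0, 0], [0, 0, 0, 0, 0, 0, 0.5], [0, 0, 0, 0, 0, 0, 1]], newtons=40)

```text
t: 3.9
eef_pos: [0.5555, 0.312, 0.0166]
ee_rot: [0.707, 0.707, 0.001, 0.0]
ft_force: [-2.8, 1.3, 9.0]
finger_gap: 0.0614
grip_force: 44.3
```

jog_arm(targets=[[0, 0, 0, 0, 0, 0, 1], [0, 0, 0, 0, 0, 0, 1], [0, 0, 0, 0, 0, 0, 1], [0, 0, 0, 0, 0, 0, 1], [0, 0, 0, 0, 0, 0, 1]], newtons=40)

```text
t: 4.32
eef_pos: [0.5555, 0.3121, 0.0166]
ee_rot: [0.707, 0.707, 0.001, 0.0]
ft_force: [-1.9, 1.1, 7.9]
finger_gap: 0.0622
grip_force: 44.3
```

```bash
python3 w.py w2; python3 plan.py .5548,.3112,.095,0,1 .4735,-.243,.095,-7.5,1
```

```text
t 4.3167 tcp [0.5555 0.3121 0.0166] yaw -0.04 force [-1.9  1.1  7.9] gap 0.06215043606219103 j6 0.4185502894866147
cake [322. 281.] z 0.0366 [0.5549 0.3148] 60.1 [60.3 63.3] 1.0 10.5
cake [ 68. 287.] z 0.0365 [0.4455 0.3124] 57.7 [56.  54.2] 2.4 -14.1
[-0.0, 0.0, -0.5, -0.0, 1.0]
[-0.0, 0.0, -0.5, -0.0, 1.0]
[-0.87, -0.13, -0.0, 0.02, 1.0]
[-0.87, -0.11, -0.0, 0.01, 1.0]
[-0.87, -0.1, -0.0, 0.02, 1.0]
[-0.87, -0.08, -0.0, 0.01, 1.0]
[-0.87, -0.07, -0.0, 0.02, 1.0]
[-0.87, -0.05, -0.0, 0.01, 1.0]
[-0.87, -0.04, -0.0, 0.02, 1.0]
[-0.88, -0.03, -0.0, 0.01, 1.0]
[ 0.4734 -0.243   0.0947 -7.25  ]
```

View pics/w2.png

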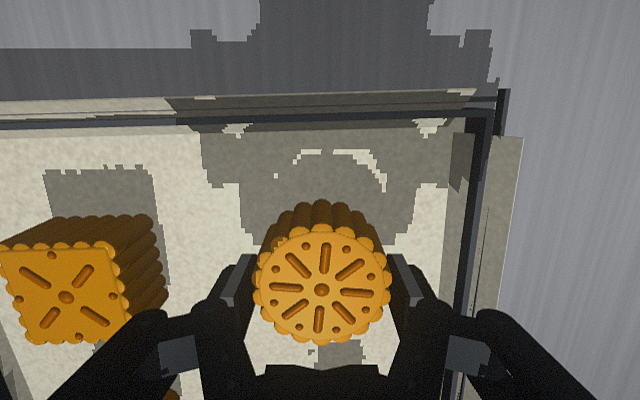

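The cake is held between the pads, with its centre near (322,281). The square cake is visible at (68,287). Next I lift and carry it to the large well.

jog_arm(targets=[[0, 0, -0.08, 0, 0, 0, 1], [0, 0, -0.2, 0, 0, 0, 1], [0, 0, -0.3, 0, 0, 0, 1], [0, 0, -0.4, 0, 0, 0, 1], [0, 0, -0.5, 0, 0, 0, 1]])

```text
t: 4.78
eef_pos: [0.5551, 0.3117, 0.0566]
ee_rot: [0.707, 0.707, 0.0, 0.0]
ft_force: [0.2, -0.7, -0.7]
finger_gap: 0.0615
grip_force: 43.9
```

jog_arm(targets=[[0, 0, -0.15, 0, 0, 0, 1], [0, 0, -0.3, 0, 0, 0, 1], [0, 0, -0.4, 0, 0, 0, 1], [0, 0, -0.5, 0, 0, 0, 1], [0, 0, -0.5, 0, 0, 0, 1]])

```text
t: 5.2
eef_pos: [0.5557, 0.3119, 0.0972]
ee_rot: [0.707, 0.707, 0.001, 0.0]
ft_force: [0.7, -0.2, -1.1]
finger_gap: 0.0617
grip_force: 43.9
```

jog_arm(targets=[[-0.12, -0.02, 0, 0, 0, 0, 1], [-0.3, -0.04, 0, 0, 0, 0.01, 1], [-0.49, -0.07, 0, 0, 0, 0.01, 1], [-0.68, -0.1, 0, 0, 0, 0.02, 1], [-0.87, -0.13, 0, 0, 0, 0.02, 1]])

```text
t: 5.62
eef_pos: [0.5438, 0.2398, 0.0949]
ee_rot: [0.715, 0.699, -0.001, -0.0]
ft_force: [-0.5, 0.1, -1.0]
finger_gap: 0.0619
grip_force: 43.9
```

jog_arm(targets=[[-0.17, -0.02, 0, 0, 0, 0, 1], [-0.35, -0.04, 0, 0, 0, 0, 1], [-0.52, -0.07, 0, 0, 0, 0.01, 1], [-0.7, -0.09, 0, 0, 0, 0.01, 1], [-0.87, -0.11, 0, 0, 0, 0.01, 1]])

```text
t: 6.03
eef_pos: [0.5339, 0.1711, 0.0953]
ee_rot: [0.718, 0.696, -0.0, 0.0]
ft_force: [0.3, -0.2, -0.6]
finger_gap: 0.0613
grip_force: 43.9
```

jog_arm(targets=[[-0.17, -0.02, 0, 0, 0, 0, 1], [-0.35, -0.04, 0, 0, 0, 0.01, 1], [-0.52, -0.06, 0, 0, 0, 0.01, 1], [-0.7, -0.08, 0, 0, 0, 0.02, 1], [-0.87, -0.1, 0, 0, 0, 0.02, 1]])

```text
t: 6.45
eef_pos: [0.5237, 0.102, 0.0953]
ee_rot: [0.726, 0.688, 0.0, 0.0]
ft_force: [0.3, -0.7, -0.8]
finger_gap: 0.0618
grip_force: 43.9
```

jog_arm(targets=[[-0.17, -0.02, 0, 0, 0, 0, 1], [-0.35, -0.03, 0, 0, 0, 0, 1], [-0.52, -0.05, 0, 0, 0, 0.01, 1], [-0.7, -0.06, 0, 0, 0, 0.01, 1], [-0.87, -0.08, 0, 0, 0, 0.01, 1]])

```text
t: 6.87
eef_pos: [0.5137, 0.0328, 0.0953]
ee_rot: [0.729, 0.684, 0.0, 0.0]
ft_force: [0.1, -0.0, -1.2]
finger_gap: 0.0618
grip_force: 43.9
```

jog_arm(targets=[[-0.17, -0.01, 0, 0, 0, 0, 1], [-0.35, -0.03, 0, 0, 0, 0.01, 1], [-0.52, -0.04, 0, 0, 0, 0.01, 1], [-0.7, -0.06, 0, 0, 0, 0.02, 1], [-0.87, -0.07, 0, 0, 0, 0.02, 1]])

```text
t: 7.28
eef_pos: [0.5034, -0.0363, 0.0953]
ee_rot: [0.736, 0.677, 0.0, 0.0]
ft_force: [-0.0, -0.1, -0.4]
finger_gap: 0.0616
grip_force: 43.9
```

jog_arm(targets=[[-0.17, -0.01, 0, 0, 0, 0, 1], [-0.35, -0.02, 0, 0, 0, 0, 1], [-0.52, -0.03, 0, 0, 0, 0.01, 1], [-0.7, -0.04, 0, 0, 0, 0.01, 1], [-0.87, -0.05, 0, 0, 0, 0.01, 1]])

```text
t: 7.7
eef_pos: [0.4935, -0.1053, 0.0953]
ee_rot: [0.74, 0.673, 0.0, 0.0]
ft_force: [0.4, 0.4, -0.8]
finger_gap: 0.062
grip_force: 43.9
```

jog_arm(targets=[[-0.17, -0.01, 0, 0, 0, 0, 1], [-0.35, -0.02, 0, 0, 0, 0.01, 1], [-0.52, -0.02, 0, 0, 0, 0.01, 1], [-0.7, -0.03, 0, 0, 0, 0.02, 1], [-0.87, -0.04, 0, 0, 0, 0.02, 1]])

```text
t: 8.12
eef_pos: [0.4837, -0.1742, 0.0953]
ee_rot: [0.747, 0.665, 0.0, 0.0]
ft_force: [0.2, -0.0, -1.0]
finger_gap: 0.062
grip_force: 43.9
```

jog_arm(targets=[[-0.22, -0.01, 0, 0, 0, 0, 1], [-0.45, -0.02, 0, 0, 0, 0, 1], [-0.65, -0.02, 0, 0, 0, 0.01, 1], [-0.8, -0.03, 0, 0, 0, 0.01, 1], [-0.88, -0.03, 0, 0, 0, 0.01, 1]])

```text
t: 8.53
eef_pos: [0.4731, -0.2442, 0.0953]
ee_rot: [0.751, 0.661, -0.0, 0.0]
ft_force: [-0.2, 0.1, -0.8]
finger_gap: 0.0615
grip_force: 43.9
```

```bash
python3 w.py w3
```

```text
t 8.5333 tcp [ 0.4731 -0.2442  0.0953] yaw -7.27 force [-0.2  0.1 -0.8] gap 0.06153780467803883 j6 -0.4616369048235288
```

View pics/w3.png

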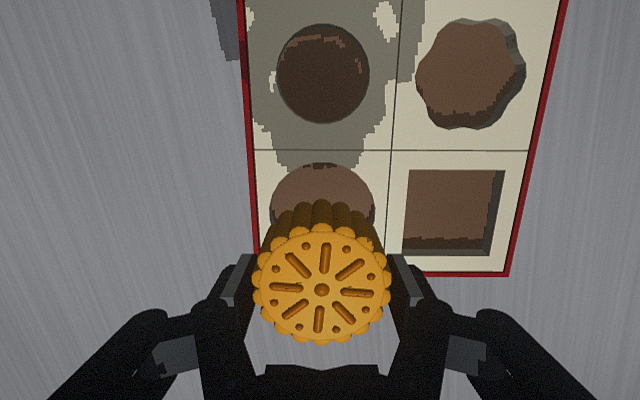

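The cake is held level. The wells show as small at (322,72), flower at (470,72) and square at (455,210), with the large well partly hidden below the cake. I'll check the wells from this view before lowering.

```bash
python3 - <<'E'
from h import *
i=camera_info("wrist");p=cv2.imread("pics/w3.png");hsv=cv2.cvtColor(p,cv2.COLOR_BGR2HSV)
# pale insert outline: seam crossing and box corners by eye, wells by floor/wall darkness
g=((p.min(2)<100)).astype(np.uint8)
for n,(u,v) in dict(small=(322,72),flower=(470,72),square=(455,210)).items():
    m=g.copy();cv2.floodFill(m,None,(u,v),5)
    s=shape(i,m==5,.018); print(n,[np.round(x,4).tolist() for x in s])
print(rays(i,[[388,150]],.018))
E
python3 plan.py .4735,-.243,.0165,-7.5,1 .4735,-.243,.0165,-7.5,-.55 .4735,-.243,.095,-7.5,-1
```

```text
small [[0.4779, -0.3086], 303.8265, [316.6598, 501.8535], 82.7431, 26.1248]
flower [[0.5787, -0.1653], 67.0698, [66.0303, 70.6751], 82.7514, -7.5183]
square [[0.4779, -0.3086], 303.8265, [316.6598, 501.8535], 82.7431, 26.1248]
[[ 0.52375632 -0.20574057  0.018     ]]
[-0.0, 0.0, 0.98, 0.0, 1.0]
[-0.0, 0.0, -0.0, 0.0, -0.55]
[-0.0, 0.0, -0.98, 0.0, -1.0]
[ 0.4734 -0.243   0.0947 -7.25  ]
```

jog_arm(targets=[[0, 0, 0.2, 0, 0, 0, 1], [0, 0, 0.4, 0, 0, 0, 1], [0, 0, 0.58, 0, 0, 0, 1], [0, 0, 0.7, 0, 0, 0, 1], [0, 0, 0.8, 0, 0, 0, 1]])

```text
t: 9.0
eef_pos: [0.4734, -0.242, 0.0305]
ee_rot: [0.75, 0.661, -0.0, -0.0]
ft_force: [-0.5, -0.2, -0.9]
finger_gap: 0.0619
grip_force: 43.9
```

jog_arm(targets=[[0, 0, 0.04, 0, 0, 0, 1], [0, 0, 0.08, 0, 0, 0, 1], [0, 0, 0.12, 0, 0, 0, 1], [0, 0, 0.15, 0, 0, 0, 1], [0, 0, 0.16, 0, 0, 0, 1]])

```text
t: 9.42
eef_pos: [0.4737, -0.2427, 0.0186]
ee_rot: [0.75, 0.661, 0.0, 0.0]
ft_force: [-3.2, 2.1, 18.0]
finger_gap: 0.0612
grip_force: 45.6
```

jog_arm(targets=[[0, 0, -0.01, 0, 0, 0, -0.5], [0, 0, -0.01, 0, 0, 0, -0.6], [0, 0, -0.01, 0, 0, 0, -0.7], [0, 0, -0.01, 0, 0, 0, -0.75], [0, 0, -0.01, 0, 0, 0, -0.75]])

```text
t: 9.83
eef_pos: [0.4737, -0.2427, 0.0194]
ee_rot: [0.75, 0.661, 0.0, 0.0]
ft_force: [-0.3, -0.8, 0.8]
finger_gap: 0.0746
grip_force: 0.0
```

jog_arm(targets=[[0, 0, -0.1, 0, 0, 0, -0.75], [0, 0, -0.3, 0, 0, 0, -0.75], [0, 0, -0.5, 0, 0, 0, -1], [0, 0, -0.75, 0, 0, 0, -1], [0, 0, -0.95, 0, 0, 0, -1]])

```text
t: 10.25
eef_pos: [0.4736, -0.2427, 0.097]
ee_rot: [0.75, 0.661, 0.0, 0.0]
ft_force: [0.8, -0.6, 0.1]
finger_gap: 0.0852
grip_force: 0.0
```

```bash
python3 w.py w4; python3 plan.py .4420,.308,.095,2.2,-1 .4420,.308,.017,2.2,-1
```

```text
t 10.25 tcp [ 0.4736 -0.2427  0.097 ] yaw -7.25 force [ 0.8 -0.6  0.1] gap 0.08517358985586386 j6 -0.45919198328970284
cake [321. 219.] z 0.0386 [ 0.4731 -0.2423] 60.1 [62.4 62.4] 26.0 -11.7
[0.97, -0.18, -0.0, -0.02, -1.0]
[0.97, -0.16, -0.0, -0.02, -1.0]
[0.98, -0.14, -0.0, -0.02, -1.0]
[0.98, -0.12, -0.0, -0.02, -1.0]
[0.98, -0.1, -0.0, -0.03, -1.0]
[0.98, -0.06, -0.0, -0.02, -1.0]
[0.98, -0.05, -0.0, -0.03, -1.0]
[0.0, 0.0, 0.97, 0.0, -1.0]
[0.4419 0.3078 0.0171 2.35  ]
```

View pics/w4.png

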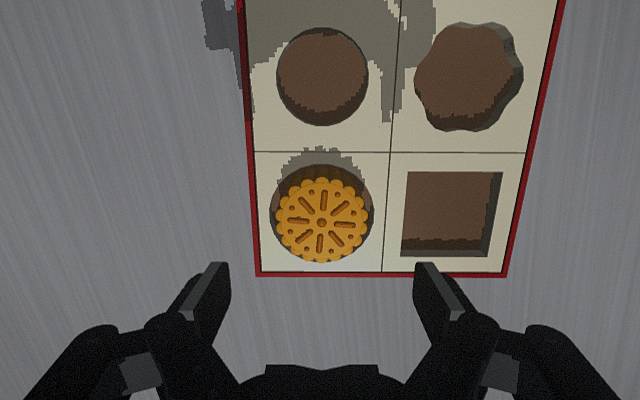

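The large cake sits in its well at (321,219), and its top reads 2 mm higher than on the tray, as it should. Next is the square cake.

jog_arm(targets=[[0.2, -0.04, 0, 0, 0, 0, -1], [0.4, -0.08, 0, 0, 0, -0.01, -1], [0.6, -0.11, 0, 0, 0, -0.01, -1], [0.8, -0.15, 0, 0, 0, -0.02, -1], [0.97, -0.18, 0, 0, 0, -0.02, -1]])

```text
t: 10.72
eef_pos: [0.4686, -0.1623, 0.0954]
ee_rot: [0.743, 0.669, -0.0, -0.0]
ft_force: [0.5, -1.4, 0.8]
finger_gap: 0.0857
grip_force: 0.0
```

jog_arm(targets=[[0.2, -0.03, 0, 0, 0, 0, -1], [0.4, -0.07, 0, 0, 0, -0.01, -1], [0.6, -0.1, 0, 0, 0, -0.01, -1], [0.8, -0.13, 0, 0, 0, -0.02, -1], [0.97, -0.16, 0, 0, 0, -0.02, -1]])

```text
t: 11.13
eef_pos: [0.4642, -0.0839, 0.0953]
ee_rot: [0.736, 0.677, -0.0, -0.0]
ft_force: [-0.3, 0.9, 0.3]
finger_gap: 0.0855
grip_force: 0.0
```

jog_arm(targets=[[0.2, -0.03, 0, 0, 0, 0, -1], [0.4, -0.06, 0, 0, 0, -0.01, -1], [0.6, -0.09, 0, 0, 0, -0.01, -1], [0.8, -0.12, 0, 0, 0, -0.02, -1], [0.98, -0.14, 0, 0, 0, -0.02, -1]])

```text
t: 11.55
eef_pos: [0.4595, -0.0049, 0.0953]
ee_rot: [0.729, 0.684, -0.0, -0.0]
ft_force: [-0.2, -1.2, -0.1]
finger_gap: 0.0855
grip_force: 0.0
```

jog_arm(targets=[[0.2, -0.02, 0, 0, 0, 0, -1], [0.4, -0.05, 0, 0, 0, -0.01, -1], [0.6, -0.07, 0, 0, 0, -0.01, -1], [0.8, -0.1, 0, 0, 0, -0.02, -1], [0.98, -0.12, 0, 0, 0, -0.02, -1]])

```text
t: 11.97
eef_pos: [0.4549, 0.0739, 0.0953]
ee_rot: [0.722, 0.692, -0.0, -0.0]
ft_force: [-0.1, 0.2, 1.1]
finger_gap: 0.0853
grip_force: 0.0
```

jog_arm(targets=[[0.2, -0.02, 0, 0, 0, -0.01, -1], [0.4, -0.04, 0, 0, 0, -0.01, -1], [0.6, -0.06, 0, 0, 0, -0.02, -1], [0.8, -0.08, 0, 0, 0, -0.02, -1], [0.98, -0.1, 0, 0, 0, -0.03, -1]])

```text
t: 12.38
eef_pos: [0.4503, 0.1525, 0.0953]
ee_rot: [0.711, 0.703, -0.0, -0.0]
ft_force: [-1.0, 0.1, -0.2]
finger_gap: 0.0853
grip_force: 0.0
```

jog_arm(targets=[[0.2, -0.01, 0, 0, 0, 0, -1], [0.4, -0.02, 0, 0, 0, -0.01, -1], [0.6, -0.04, 0, 0, 0, -0.01, -1], [0.8, -0.05, 0, 0, 0, -0.02, -1], [0.98, -0.06, 0, 0, 0, -0.02, -1]])

```text
t: 12.8
eef_pos: [0.4463, 0.2309, 0.0953]
ee_rot: [0.703, 0.711, -0.0, -0.0]
ft_force: [0.2, 0.2, 0.2]
finger_gap: 0.0853
grip_force: 0.0
```

jog_arm(targets=[[0.25, -0.01, 0, 0, 0, -0.01, -1], [0.5, -0.03, 0, 0, 0, -0.02, -1], [0.7, -0.04, 0, 0, 0, -0.02, -1], [0.9, -0.05, 0, 0, 0, -0.03, -1], [0.98, -0.05, 0, 0, 0, -0.03, -1]])

```text
t: 13.22
eef_pos: [0.4415, 0.31, 0.0953]
ee_rot: [0.692, 0.722, 0.0, -0.0]
ft_force: [-0.5, -0.2, 0.7]
finger_gap: 0.0857
grip_force: 0.0
```

```bash
python3 w.py w5
```

```text
t 13.2167 tcp [0.4415 0.31   0.0953] yaw 2.44 force [-0.5 -0.2  0.7] gap 0.08568441481277457 j6 0.4585053093121184
cake [322. 221.] z 0.0365 [0.4411 0.3095] 56.3 [52.5 51.9] 2.5 -22.1
cake [309. 342.] z 0.0365 [0.4361 0.2099] 49.5 [52.3 50.9] 67.0 6.3
```

Centred within 1 mm. I go down, grasp, lift, and plan the carry to the square well.

jog_arm(targets=[[0, 0, 0.25, 0, 0, 0, -1], [0, 0, 0.5, 0, 0, 0, -1], [0, 0, 0.75, 0, 0, 0, -1], [0, 0, 0.9, 0, 0, 0, -1], [0, 0, 0.97, 0, 0, 0, -1]])

```text
t: 13.68
eef_pos: [0.4412, 0.307, 0.0162]
ee_rot: [0.693, 0.721, -0.001, -0.0]
ft_force: [-0.1, -0.1, 0.1]
finger_gap: 0.0853
grip_force: 0.0
```

jog_arm(targets=[[0, 0, 0, 0, 0, 0, -0.5], [0, 0, 0, 0, 0, 0, -0.2], [0, 0, 0, 0, 0, 0, 0.2], [0, 0, 0, 0, 0, 0, 1], [0, 0, 0, 0, 0, 0, 1]], newtons=40)

```text
t: 14.1
eef_pos: [0.4425, 0.3082, 0.0187]
ee_rot: [0.692, 0.721, 0.001, 0.0]
ft_force: [-0.1, -2.3, 7.5]
finger_gap: 0.0523
grip_force: 43.1
```

jog_arm(targets=[[0, 0, 0, 0, 0, 0, 1], [0, 0, 0, 0, 0, 0, 1], [0, 0, 0, 0, 0, 0, 1], [0, 0, -0.03, 0, 0, 0, 1], [0, 0, -0.1, 0, 0, 0, 1]])

```text
t: 14.52
eef_pos: [0.442, 0.308, 0.0259]
ee_rot: [0.692, 0.721, -0.0, -0.0]
ft_force: [0.9, -0.5, -0.9]
finger_gap: 0.0524
grip_force: 42.1
```

jog_arm(targets=[[0, 0, -0.2, 0, 0, 0, 1], [0, 0, -0.4, 0, 0, 0, 1], [0, 0, -0.6, 0, 0, 0, 1], [0, 0, -0.78, 0, 0, 0, 1], [0, 0, -0.87, 0, 0, 0, 1]])

```text
t: 14.93
eef_pos: [0.4427, 0.3085, 0.0974]
ee_rot: [0.692, 0.722, 0.001, 0.0]
ft_force: [0.5, 0.2, -0.2]
finger_gap: 0.0526
grip_force: 42.4
```

```bash
echo "[.4419,.3078,.0947,2.35]">pose.json; python3 plan.py .566,-.256,.095,-7.5,1
```

```text
Traceback (most recent call last):
  File "plan.py", line 17, in <module>
    p=json.load(open("pose.json")); p=run(p,sys.argv[1:]); print(p.round(4)); json.dump(p.tolist(),open("pose.json","w"))
json.decoder.JSONDecodeError: Expecting value: line 1 column 2 (char 1)
```

```bash
echo "[0.4419,0.3078,0.0947,2.35]">pose.json; python3 plan.py .566,-.256,.095,-7.5,1
```

```text
[-0.89, 0.16, -0.0, 0.02, 1.0]
[-0.88, 0.18, -0.0, 0.02, 1.0]
[-0.88, 0.19, -0.0, 0.02, 1.0]
[-0.88, 0.21, -0.0, 0.02, 1.0]
[-0.87, 0.23, -0.0, 0.02, 1.0]
[-0.87, 0.25, -0.0, 0.02, 1.0]
[-0.86, 0.27, -0.0, 0.02, 1.0]
[-0.86, 0.29, -0.0, 0.02, 1.0]
[ 0.5663 -0.2564  0.0947 -7.25  ]
```

jog_arm(targets=[[-0.12, 0.02, 0, 0, 0, 0, 1], [-0.3, 0.05, 0, 0, 0, 0.01, 1], [-0.5, 0.09, 0, 0, 0, 0.01, 1], [-0.7, 0.13, 0, 0, 0, 0.02, 1], [-0.89, 0.16, 0, 0, 0, 0.02, 1]])

```text
t: 15.35
eef_pos: [0.4576, 0.2361, 0.0947]
ee_rot: [0.7, 0.714, -0.0, -0.0]
ft_force: [0.2, 0.7, -1.4]
finger_gap: 0.0527
grip_force: 42.4
```

jog_arm(targets=[[-0.18, 0.04, 0, 0, 0, 0, 1], [-0.35, 0.07, 0, 0, 0, 0.01, 1], [-0.53, 0.11, 0, 0, 0, 0.01, 1], [-0.7, 0.14, 0, 0, 0, 0.02, 1], [-0.88, 0.18, 0, 0, 0, 0.02, 1]])

```text
t: 15.77
eef_pos: [0.4732, 0.1661, 0.0947]
ee_rot: [0.708, 0.707, -0.001, -0.0]
ft_force: [0.8, 0.4, -1.7]
finger_gap: 0.0525
grip_force: 42.4
```

jog_arm(targets=[[-0.18, 0.04, 0, 0, 0, 0, 1], [-0.35, 0.08, 0, 0, 0, 0.01, 1], [-0.53, 0.11, 0, 0, 0, 0.01, 1], [-0.7, 0.15, 0, 0, 0, 0.02, 1], [-0.88, 0.19, 0, 0, 0, 0.02, 1]])

```text
t: 16.18
eef_pos: [0.4883, 0.0957, 0.0947]
ee_rot: [0.715, 0.699, -0.0, -0.0]
ft_force: [0.1, 0.7, -0.9]
finger_gap: 0.0524
grip_force: 42.4
```

jog_arm(targets=[[-0.18, 0.04, 0, 0, 0, 0, 1], [-0.35, 0.08, 0, 0, 0, 0.01, 1], [-0.53, 0.13, 0, 0, 0, 0.01, 1], [-0.7, 0.17, 0, 0, 0, 0.02, 1], [-0.88, 0.21, 0, 0, 0, 0.02, 1]])

```text
t: 16.6
eef_pos: [0.5036, 0.0251, 0.0947]
ee_rot: [0.722, 0.692, -0.0, -0.0]
ft_force: [0.0, -0.5, -1.1]
finger_gap: 0.0524
grip_force: 42.4
```

jog_arm(targets=[[-0.17, 0.05, 0, 0, 0, 0, 1], [-0.35, 0.09, 0, 0, 0, 0.01, 1], [-0.52, 0.14, 0, 0, 0, 0.01, 1], [-0.7, 0.18, 0, 0, 0, 0.02, 1], [-0.87, 0.23, 0, 0, 0, 0.02, 1]])

```text
t: 17.02
eef_pos: [0.5188, -0.0453, 0.0947]
ee_rot: [0.729, 0.684, -0.0, -0.0]
ft_force: [0.6, 0.8, -2.1]
finger_gap: 0.0525
grip_force: 42.4
```

jog_arm(targets=[[-0.17, 0.05, 0, 0, 0, 0, 1], [-0.35, 0.1, 0, 0, 0, 0.01, 1], [-0.52, 0.15, 0, 0, 0, 0.01, 1], [-0.7, 0.2, 0, 0, 0, 0.02, 1], [-0.87, 0.25, 0, 0, 0, 0.02, 1]])

```text
t: 17.43
eef_pos: [0.5351, -0.1162, 0.0951]
ee_rot: [0.737, 0.676, -0.0, -0.0]
ft_force: [-0.6, 0.2, -2.1]
finger_gap: 0.0522
grip_force: 42.4
```

jog_arm(targets=[[-0.17, 0.05, 0, 0, 0, 0, 1], [-0.34, 0.11, 0, 0, 0, 0.01, 1], [-0.52, 0.16, 0, 0, 0, 0.01, 1], [-0.69, 0.22, 0, 0, 0, 0.02, 1], [-0.86, 0.27, 0, 0, 0, 0.02, 1]])

```text
t: 17.85
eef_pos: [0.5511, -0.1867, 0.0953]
ee_rot: [0.744, 0.668, 0.0, 0.0]
ft_force: [-0.4, 0.8, -1.4]
finger_gap: 0.0521
grip_force: 42.4
```

jog_arm(targets=[[-0.22, 0.07, 0, 0, 0, 0, 1], [-0.45, 0.15, 0, 0, 0, 0.01, 1], [-0.65, 0.22, 0, 0, 0, 0.01, 1], [-0.8, 0.27, 0, 0, 0, 0.02, 1], [-0.86, 0.29, 0, 0, 0, 0.02, 1]])

```text
t: 18.27
eef_pos: [0.5669, -0.2582, 0.0952]
ee_rot: [0.751, 0.66, 0.0, 0.0]
ft_force: [-0.5, -0.4, -1.2]
finger_gap: 0.053
grip_force: 42.4
```

jog_arm(targets=[[0, 0, 0.2, 0, 0, 0, 1], [0, 0, 0.4, 0, 0, 0, 1], [0, 0, 0.57, 0, 0, 0, 1], [0, 0, 0.7, 0, 0, 0, 1], [0, 0, 0.78, 0, 0, 0, 1]])

```text
t: 18.68
eef_pos: [0.566, -0.2556, 0.0317]
ee_rot: [0.75, 0.661, -0.0, -0.001]
ft_force: [0.1, 0.5, -0.4]
finger_gap: 0.0524
grip_force: 42.4
```

jog_arm(targets=[[0, 0, 0.04, 0, 0, 0, 1], [0, 0, 0.08, 0, 0, 0, 1], [0, 0, 0.11, 0, 0, 0, 1], [0, 0, 0.14, 0, 0, 0, 1], [0, 0, 0.15, 0, 0, 0, 1]])

```text
t: 19.1
eef_pos: [0.5666, -0.2561, 0.021]
ee_rot: [0.75, 0.661, 0.0, 0.0]
ft_force: [-1.1, -0.2, -0.9]
finger_gap: 0.0523
grip_force: 42.4
```

jog_arm(targets=[[0, 0, 0.01, 0, 0, 0, 1], [0, 0, 0.02, 0, 0, 0, 1], [0, 0, 0.02, 0, 0, 0, 1], [0, 0, 0.02, 0, 0, 0, 1], [0, 0, 0.02, 0, 0, 0, 1]])

```text
t: 19.52
eef_pos: [0.5667, -0.2561, 0.0207]
ee_rot: [0.75, 0.661, 0.0, 0.0]
ft_force: [-4.9, 4.0, 17.3]
finger_gap: 0.0526
grip_force: 44.6
```

jog_arm(targets=[[0, 0, 0, 0, 0, 0, -0.2], [0, 0, 0, 0, 0, 0, -0.35], [0, 0, 0, 0, 0, 0, -0.5], [0, 0, 0, 0, 0, 0, -0.5], [0, 0, -0.05, 0, 0, 0, -0.5]])

```text
t: 19.93
eef_pos: [0.5662, -0.2559, 0.0228]
ee_rot: [0.75, 0.661, -0.0, -0.0]
ft_force: [0.3, 0.6, -0.3]
finger_gap: 0.0642
grip_force: 0.0
```

jog_arm(targets=[[0, 0, -0.1, 0, 0, 0, -0.5], [0, 0, -0.3, 0, 0, 0, -0.5], [0, 0, -0.5, 0, 0, 0, -1], [0, 0, -0.75, 0, 0, 0, -1], [0, 0, -0.9, 0, 0, 0, -1]])

```text
t: 20.35
eef_pos: [0.5671, -0.2564, 0.0977]
ee_rot: [0.75, 0.661, 0.0, 0.001]
ft_force: [0.8, -0.0, -0.5]
finger_gap: 0.0855
grip_force: 0.0
```

```bash
python3 w.py w6; python3 plan.py .4363,.207,.095,-23.5,-1
```

```text
t 20.35 tcp [ 0.5671 -0.2564  0.0977] yaw -7.24 force [ 0.8 -0.  -0.5] gap 0.08549516029237847 j6 -0.39407209109829655
cake [182. 216.] z 0.0386 [ 0.4743 -0.2425] 60.4 [64.2 61.6] 22.5 3.3
cake [321. 218.] z 0.0385 [ 0.5663 -0.2554] 56.9 [54.2 53. ] 82.8 -9.0
[0.79, -0.33, -0.0, 0.04, -1.0]
[0.78, -0.37, -0.0, 0.04, -1.0]
[0.76, -0.4, -0.0, 0.04, -1.0]
[0.74, -0.43, -0.0, 0.04, -1.0]
[0.73, -0.46, -0.0, 0.04, -1.0]
[0.7, -0.49, -0.0, 0.04, -1.0]
[0.68, -0.53, -0.0, 0.03, -1.0]
[  0.436    0.2067   0.0947 -23.45  ]
```

View pics/w6.png

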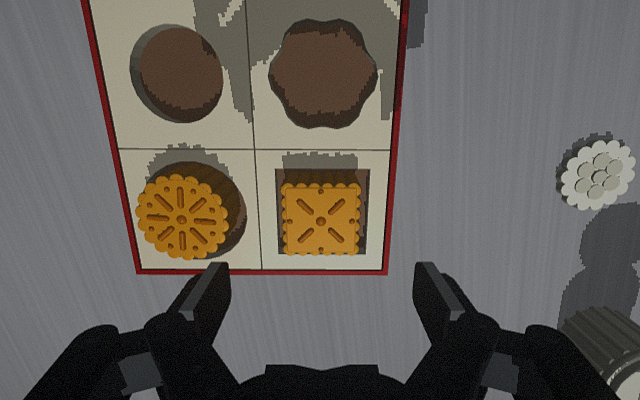

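The square cake sits flat and aligned in its well at (321,218), and the large cake is at (182,216). Next is the flower.

jog_arm(targets=[[0.2, -0.08, 0, 0, 0, 0.01, -1], [0.4, -0.17, 0, 0, 0, 0.02, -1], [0.6, -0.25, 0, 0, 0, 0.03, -1], [0.79, -0.33, 0, 0, 0, 0.04, -1], [0.79, -0.33, 0, 0, 0, 0.04, -1]])

```text
t: 20.82
eef_pos: [0.547, -0.1874, 0.0952]
ee_rot: [0.764, 0.645, -0.0, -0.001]
ft_force: [-0.1, 0.0, -0.4]
finger_gap: 0.0855
grip_force: 0.0
```

jog_arm(targets=[[0.16, -0.07, 0, 0, 0, 0.01, -1], [0.32, -0.15, 0, 0, 0, 0.02, -1], [0.48, -0.22, 0, 0, 0, 0.03, -1], [0.64, -0.3, 0, 0, 0, 0.04, -1], [0.78, -0.37, 0, 0, 0, 0.04, -1]])

```text
t: 21.23
eef_pos: [0.5294, -0.1231, 0.0953]
ee_rot: [0.778, 0.629, 0.0, 0.0]
ft_force: [-0.2, 0.4, 0.0]
finger_gap: 0.0854
grip_force: 0.0
```

jog_arm(targets=[[0.15, -0.08, 0, 0, 0, 0.01, -1], [0.3, -0.16, 0, 0, 0, 0.02, -1], [0.46, -0.24, 0, 0, 0, 0.03, -1], [0.61, -0.32, 0, 0, 0, 0.04, -1], [0.76, -0.4, 0, 0, 0, 0.04, -1]])

```text
t: 21.65
eef_pos: [0.5109, -0.0568, 0.0953]
ee_rot: [0.79, 0.613, 0.0, 0.0]
ft_force: [0.2, 0.2, -0.0]
finger_gap: 0.085
grip_force: 0.0
```

jog_arm(targets=[[0.15, -0.09, 0, 0, 0, 0.01, -1], [0.3, -0.17, 0, 0, 0, 0.02, -1], [0.45, -0.26, 0, 0, 0, 0.03, -1], [0.6, -0.34, 0, 0, 0, 0.04, -1], [0.74, -0.43, 0, 0, 0, 0.04, -1]])

```text
t: 22.07
eef_pos: [0.4924, 0.0093, 0.0953]
ee_rot: [0.803, 0.596, 0.0, 0.0]
ft_force: [0.1, 0.1, -0.1]
finger_gap: 0.0854
grip_force: 0.0
```

jog_arm(targets=[[0.15, -0.09, 0, 0, 0, 0.01, -1], [0.3, -0.18, 0, 0, 0, 0.02, -1], [0.45, -0.28, 0, 0, 0, 0.03, -1], [0.6, -0.37, 0, 0, 0, 0.04, -1], [0.73, -0.46, 0, 0, 0, 0.04, -1]])

```text
t: 22.48
eef_pos: [0.4739, 0.0761, 0.0953]
ee_rot: [0.815, 0.579, 0.0, 0.0]
ft_force: [1.0, 0.4, 0.3]
finger_gap: 0.0855
grip_force: 0.0
```

jog_arm(targets=[[0.14, -0.1, 0, 0, 0, 0.01, -1], [0.28, -0.2, 0, 0, 0, 0.02, -1], [0.42, -0.3, 0, 0, 0, 0.03, -1], [0.56, -0.4, 0, 0, 0, 0.04, -1], [0.7, -0.49, 0, 0, 0, 0.04, -1]])

```text
t: 22.9
eef_pos: [0.4551, 0.1417, 0.0953]
ee_rot: [0.827, 0.562, -0.0, 0.0]
ft_force: [0.1, 0.4, -0.8]
finger_gap: 0.085
grip_force: 0.0
```

jog_arm(targets=[[0.18, -0.14, 0, 0, 0, 0.01, -1], [0.36, -0.28, 0, 0, 0, 0.02, -1], [0.53, -0.42, 0, 0, 0, 0.03, -1], [0.68, -0.53, 0, 0, 0, 0.03, -1], [0.68, -0.53, 0, 0, 0, 0.03, -1]])

```text
t: 23.32
eef_pos: [0.4355, 0.2092, 0.0953]
ee_rot: [0.835, 0.55, 0.0, -0.0]
ft_force: [0.5, -0.5, 0.3]
finger_gap: 0.0856
grip_force: 0.0
```

```bash
python3 w.py w7
```

```text
t 23.3167 tcp [0.4355 0.2092 0.0953] yaw -23.31 force [ 0.5 -0.5  0.3] gap 0.08555870867920969 j6 0.7302771339632694
cake [508. 164.] z 0.0366 [0.5574 0.1975] 48.7 [52.3 52. ] 8.4 22.6
cake [324. 223.] z 0.0366 [0.4363 0.2072] 50.6 [55.6 50.9] 66.8 7.3
cake [527. 282.] z 0.0365 [0.5514 0.1083] 42.1 [43.3 44.2] 49.8 20.9
cake [389. 336.] z 0.0365 [0.445  0.1027] 50.7 [50.  59.9] 74.8 20.2
```

View pics/w7.png

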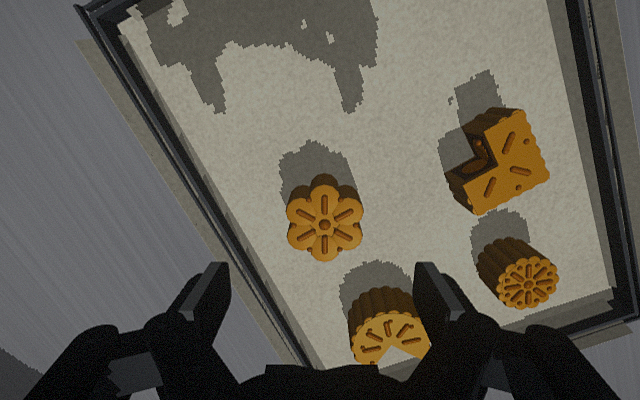

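The flower at (324,223) has petal tips along the image vertical, so the pads will close on its notch sides. The cut cakes at (508,164) and (389,336) are clear. I grasp now.

jog_arm(targets=[[-0.01, 0, 0.25, 0, 0, 0, -1], [-0.01, 0, 0.5, 0, 0, 0, -1], [-0.01, 0, 0.75, 0, 0, 0, -1], [-0.01, 0, 0.9, 0, 0, 0, -1], [-0.01, 0, 0.97, 0, 0, 0, -1]])

```text
t: 23.78
eef_pos: [0.4354, 0.2055, 0.0162]
ee_rot: [0.836, 0.549, -0.001, -0.0]
ft_force: [-0.4, -0.5, 0.9]
finger_gap: 0.0852
grip_force: 0.0
```

jog_arm(targets=[[0, 0, 0, 0, 0, 0, -0.5], [0, 0, 0, 0, 0, 0, -0.2], [0, 0, 0, 0, 0, 0, 0.2], [0, 0, 0, 0, 0, 0, 1], [0, 0, 0, 0, 0, 0, 1]], newtons=40)

```text
t: 24.2
eef_pos: [0.4364, 0.2063, 0.0186]
ee_rot: [0.836, 0.549, 0.001, 0.0]
ft_force: [-1.2, -2.7, 8.1]
finger_gap: 0.0522
grip_force: 41.7
```

jog_arm(targets=[[0, 0, 0, 0, 0, 0, 1], [0, 0, 0, 0, 0, 0, 1], [0, 0, 0, 0, 0, 0, 1], [0, 0, 0, 0, 0, 0, 1], [0, 0, 0, 0, 0, 0, 1]])

```text
t: 24.62
eef_pos: [0.4364, 0.2063, 0.0186]
ee_rot: [0.836, 0.549, 0.001, 0.0]
ft_force: [0.4, -2.6, 9.0]
finger_gap: 0.0519
grip_force: 41.7
```

jog_arm(targets=[[0, 0, -0.1, 0, 0, 0, 1], [0, 0, -0.35, 0, 0, 0, 1], [0, 0, -0.6, 0, 0, 0, 1], [0, 0, -0.85, 0, 0, 0, 1], [0, 0, -0.97, 0, 0, 0, 1]])

```text
t: 25.03
eef_pos: [0.4367, 0.2066, 0.098]
ee_rot: [0.836, 0.549, 0.001, 0.0]
ft_force: [0.6, -0.2, -0.4]
finger_gap: 0.0519
grip_force: 42.2
```

```bash
python3 w.py w8; python3 plan.py .5785,-.1630,.095,-37.5,1
```

```text
t 25.0333 tcp [0.4367 0.2066 0.098 ] yaw -23.44 force [ 0.6 -0.2 -0.4] gap 0.05186350537816176 j6 0.7272621650434433
cake [502. 160.] z 0.0366 [0.5574 0.1975] 48.8 [52.4 52.2] 8.3 22.9
cake [522. 278.] z 0.0366 [0.5514 0.1082] 42.1 [43.1 43.5] 26.1 11.4
cake [367. 338.] z 0.0366 [0.43  0.103] 35.2 [50.7 30.2] 82.3 -6.0
[-0.59, 0.58, -0.0, 0.04, 1.0]
[-0.56, 0.6, -0.0, 0.04, 1.0]
[-0.54, 0.63, -0.0, 0.04, 1.0]
[-0.51, 0.65, -0.0, 0.04, 1.0]
[-0.48, 0.67, -0.0, 0.04, 1.0]
[-0.46, 0.68, -0.0, 0.03, 1.0]
[  0.5783  -0.1627   0.0947 -37.25  ]
```

jog_arm(targets=[[-0.09, 0.09, 0, 0, 0, 0.01, 1], [-0.2, 0.2, 0, 0, 0, 0.02, 1], [-0.33, 0.33, 0, 0, 0, 0.02, 1], [-0.46, 0.45, 0, 0, 0, 0.03, 1], [-0.59, 0.58, 0, 0, 0, 0.04, 1]])

```text
t: 25.5
eef_pos: [0.4594, 0.1433, 0.0942]
ee_rot: [0.848, 0.531, -0.001, -0.0]
ft_force: [-0.2, 0.1, -1.3]
finger_gap: 0.0517
grip_force: 42.2
```

jog_arm(targets=[[-0.11, 0.12, 0, 0, 0, 0.01, 1], [-0.22, 0.24, 0, 0, 0, 0.02, 1], [-0.34, 0.36, 0, 0, 0, 0.02, 1], [-0.45, 0.48, 0, 0, 0, 0.03, 1], [-0.56, 0.6, 0, 0, 0, 0.04, 1]])

```text
t: 25.92
eef_pos: [0.4831, 0.082, 0.0942]
ee_rot: [0.859, 0.513, -0.001, -0.0]
ft_force: [0.5, 0.1, -0.6]
finger_gap: 0.0518
grip_force: 42.2
```

jog_arm(targets=[[-0.11, 0.13, 0, 0, 0, 0.01, 1], [-0.22, 0.25, 0, 0, 0, 0.02, 1], [-0.32, 0.38, 0, 0, 0, 0.02, 1], [-0.43, 0.5, 0, 0, 0, 0.03, 1], [-0.54, 0.63, 0, 0, 0, 0.04, 1]])

```text
t: 26.33
eef_pos: [0.5073, 0.0202, 0.0947]
ee_rot: [0.869, 0.495, -0.0, -0.0]
ft_force: [-0.4, -0.4, -1.4]
finger_gap: 0.052
grip_force: 42.2
```

jog_arm(targets=[[-0.1, 0.13, 0, 0, 0, 0.01, 1], [-0.2, 0.26, 0, 0, 0, 0.02, 1], [-0.31, 0.39, 0, 0, 0, 0.02, 1], [-0.41, 0.52, 0, 0, 0, 0.03, 1], [-0.51, 0.65, 0, 0, 0, 0.04, 1]])

```text
t: 26.75
eef_pos: [0.5317, -0.0415, 0.0953]
ee_rot: [0.879, 0.476, -0.0, 0.0]
ft_force: [-0.2, -1.2, -1.3]
finger_gap: 0.0516
grip_force: 42.2
```

jog_arm(targets=[[-0.1, 0.13, 0, 0, 0, 0.01, 1], [-0.19, 0.27, 0, 0, 0, 0.02, 1], [-0.29, 0.4, 0, 0, 0, 0.02, 1], [-0.38, 0.54, 0, 0, 0, 0.03, 1], [-0.48, 0.67, 0, 0, 0, 0.04, 1]])

```text
t: 27.17
eef_pos: [0.5559, -0.1029, 0.0953]
ee_rot: [0.889, 0.458, 0.0, 0.0]
ft_force: [-0.5, 0.4, -0.9]
finger_gap: 0.0522
grip_force: 42.2
```

jog_arm(targets=[[-0.12, 0.18, 0, 0, 0, 0.01, 1], [-0.24, 0.35, 0, 0, 0, 0.02, 1], [-0.35, 0.52, 0, 0, 0, 0.02, 1], [-0.43, 0.64, 0, 0, 0, 0.03, 1], [-0.46, 0.68, 0, 0, 0, 0.03, 1]])

```text
t: 27.58
eef_pos: [0.5792, -0.1654, 0.0953]
ee_rot: [0.896, 0.443, 0.0, 0.0]
ft_force: [0.3, -0.1, -0.7]
finger_gap: 0.052
grip_force: 42.2
```

jog_arm(targets=[[0, 0, 0.2, 0, 0, 0, 1], [0, 0, 0.4, 0, 0, 0, 1], [0, 0, 0.57, 0, 0, 0, 1], [0, 0, 0.7, 0, 0, 0, 1], [0, 0, 0.78, 0, 0, 0, 1]])

```text
t: 28.0
eef_pos: [0.5777, -0.1628, 0.0317]
ee_rot: [0.896, 0.444, -0.0, -0.001]
ft_force: [-0.8, 0.2, -1.2]
finger_gap: 0.0517
grip_force: 42.2
```

jog_arm(targets=[[0, 0, 0.04, 0, 0, 0, 1], [0, 0, 0.08, 0, 0, 0, 1], [0, 0, 0.12, 0, 0, 0, 1], [0, 0, 0.15, 0, 0, 0, 1], [0, 0, 0.16, 0, 0, 0, 1]])

```text
t: 28.42
eef_pos: [0.5785, -0.1632, 0.0206]
ee_rot: [0.896, 0.444, 0.0, 0.0]
ft_force: [-4.4, 1.8, 19.1]
finger_gap: 0.0516
grip_force: 44.2
```

jog_arm(targets=[[0, 0, 0, 0, 0, 0, -0.2], [0, 0, 0, 0, 0, 0, -0.35], [0, 0, 0, 0, 0, 0, -0.5], [0, 0, 0, 0, 0, 0, -0.5], [0, 0, -0.05, 0, 0, 0, -0.5]])

```text
t: 28.83
eef_pos: [0.5779, -0.1631, 0.0237]
ee_rot: [0.896, 0.444, -0.0, -0.0]
ft_force: [-0.6, 0.2, -0.6]
finger_gap: 0.0643
grip_force: 0.0
```

jog_arm(targets=[[0, 0, -0.1, 0, 0, 0, -0.5], [0, 0, -0.3, 0, 0, 0, -0.5], [0, 0, -0.5, 0, 0, 0, -0.6], [0, 0, -0.75, 0, 0, 0, -0.6], [0, 0, -0.89, 0, 0, 0, -0.6]])

```text
t: 29.25
eef_pos: [0.5789, -0.1634, 0.0978]
ee_rot: [0.896, 0.444, 0.001, 0.001]
ft_force: [1.2, -0.7, 0.7]
finger_gap: 0.0679
grip_force: 0.0
```

```bash
python3 w.py w9; python3 plan.py .5523,.1065,.095,0,-.6
```

```text
t 29.25 tcp [ 0.5789 -0.1634  0.0978] yaw -37.25 force [ 1.2 -0.7  0.7] gap 0.06793747581292747 j6 0.27567833870419184
cake [321. 218.] z 0.0386 [ 0.5786 -0.1626] 51.8 [58.6 51.4] 52.8 -7.0
cake [374. 320.] z 0.0385 [ 0.561  -0.2524] 50.3 [58. 46.] 82.6 -11.8
cake [276. 352.] z 0.0384 [ 0.4835 -0.2299] 44.9 [43.8 57. ] 61.7 5.3
[0.62, -0.57, -0.0, -0.16, -0.6]
[0.71, -0.46, -0.0, -0.15, -0.6]
[0.77, -0.35, -0.0, -0.16, -0.6]
[0.82, -0.21, -0.0, -0.15, -0.6]
[ 0.5527  0.1065  0.0947 -0.05  ]
```

View pics/w9.png

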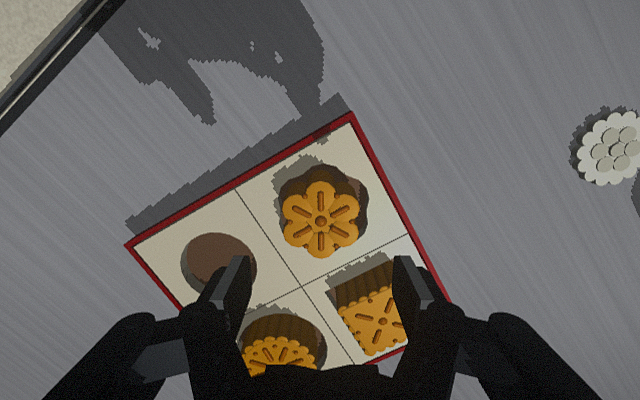

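The flower cake lies in its well at (321,218), and the empty small well is at (220,262). Next is the small round cake.

jog_arm(targets=[[0.13, -0.11, 0, 0, 0, -0.03, -0.6], [0.25, -0.23, 0, 0, 0, -0.06, -0.6], [0.37, -0.34, 0, 0, 0, -0.1, -0.6], [0.5, -0.46, 0, 0, 0, -0.13, -0.6], [0.62, -0.57, 0, 0, 0, -0.16, -0.6]])

```text
t: 29.72
eef_pos: [0.5713, -0.094, 0.0947]
ee_rot: [0.855, 0.519, -0.0, -0.001]
ft_force: [0.2, -0.1, 0.6]
finger_gap: 0.0683
grip_force: 0.0
```

jog_arm(targets=[[0.14, -0.09, 0, 0, 0, -0.03, -0.6], [0.28, -0.18, 0, 0, 0, -0.06, -0.6], [0.43, -0.28, 0, 0, 0, -0.09, -0.6], [0.57, -0.37, 0, 0, 0, -0.12, -0.6], [0.71, -0.46, 0, 0, 0, -0.15, -0.6]])

```text
t: 30.13
eef_pos: [0.5655, -0.0272, 0.0953]
ee_rot: [0.811, 0.585, -0.0, -0.0]
ft_force: [0.1, 0.1, -0.7]
finger_gap: 0.0682
grip_force: 0.0
```

jog_arm(targets=[[0.15, -0.07, 0, 0, 0, -0.03, -0.6], [0.31, -0.14, 0, 0, 0, -0.06, -0.6], [0.46, -0.21, 0, 0, 0, -0.1, -0.6], [0.62, -0.28, 0, 0, 0, -0.13, -0.6], [0.77, -0.35, 0, 0, 0, -0.16, -0.6]])

```text
t: 30.55
eef_pos: [0.5588, 0.04, 0.0953]
ee_rot: [0.76, 0.65, 0.0, 0.0]
ft_force: [-0.5, -0.6, 0.6]
finger_gap: 0.0683
grip_force: 0.0
```

jog_arm(targets=[[0.22, -0.05, 0, 0, 0, -0.04, -0.6], [0.44, -0.1, 0, 0, 0, -0.08, -0.6], [0.64, -0.16, 0, 0, 0, -0.12, -0.6], [0.82, -0.21, 0, 0, 0, -0.15, -0.6], [0.82, -0.21, 0, 0, 0, -0.15, -0.6]])

```text
t: 30.97
eef_pos: [0.5521, 0.1089, 0.0953]
ee_rot: [0.706, 0.709, 0.0, -0.0]
ft_force: [-0.6, 0.9, 0.3]
finger_gap: 0.0685
grip_force: 0.0
```

```bash
python3 w.py w10
```

```text
t 30.9667 tcp [0.5521 0.1089 0.0953] yaw 0.25 force [-0.6  0.9  0.3] gap 0.06851975472281997 j6 0.08365833770690942
cake [335.  81.] z 0.0367 [0.5586 0.1958] 48.8 [52.2 52. ] 8.3 23.1
cake [324. 225.] z 0.0367 [0.5528 0.1066] 42.1 [43.9 43.3] 14.8 21.2
cake [166. 232.] z 0.0367 [0.4464 0.1004] 51.7 [51.4 61.3] 82.5 21.9
```

View pics/w10.png

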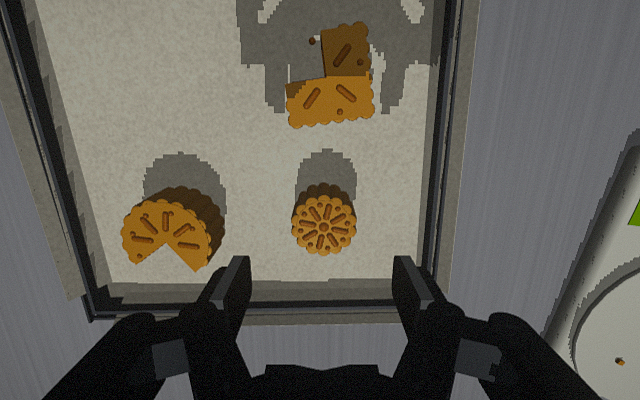

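The small cake is centred at (324,225), with the cut cakes at (166,232) and (335,81) well clear of the fingers.

jog_arm(targets=[[0, 0, 0.25, 0, 0, 0, -0.6], [0, 0, 0.5, 0, 0, 0, -0.6], [0, 0, 0.75, 0, 0, 0, -0.6], [0, 0, 0.9, 0, 0, 0, -0.6], [0, 0, 0.96, 0, 0, 0, -0.6]])

```text
t: 31.43
eef_pos: [0.5518, 0.1055, 0.0168]
ee_rot: [0.708, 0.707, -0.001, -0.001]
ft_force: [-0.6, 0.0, -0.2]
finger_gap: 0.0685
grip_force: 0.0
```

jog_arm(targets=[[0, 0, 0, 0, 0, 0, -0.3], [0, 0, 0, 0, 0, 0, 0], [0, 0, 0, 0, 0, 0, 0.4], [0, 0, 0, 0, 0, 0, 1], [0, 0, 0, 0, 0, 0, 1]], newtons=40)

```text
t: 31.85
eef_pos: [0.553, 0.106, 0.0192]
ee_rot: [0.707, 0.707, 0.0, 0.0]
ft_force: [0.7, 0.6, 2.4]
finger_gap: 0.0437
grip_force: 40.8
```

jog_arm(targets=[[0, 0, 0, 0, 0, 0, 1], [0, 0, 0, 0, 0, 0, 1], [0, 0, 0, 0, 0, 0, 1], [0, 0, 0, 0, 0, 0, 1], [0, 0, 0, 0, 0, 0, 1]])

```text
t: 32.27
eef_pos: [0.553, 0.1061, 0.0191]
ee_rot: [0.707, 0.707, 0.0, 0.0]
ft_force: [-0.8, -0.1, 7.3]
finger_gap: 0.0438
grip_force: 41.4
```

jog_arm(targets=[[0, 0, -0.1, 0, 0, 0, 1], [0, 0, -0.35, 0, 0, 0, 1], [0, 0, -0.6, 0, 0, 0, 1], [0, 0, -0.85, 0, 0, 0, 1], [0, 0, -0.96, 0, 0, 0, 1]])

```text
t: 32.68
eef_pos: [0.5535, 0.1062, 0.098]
ee_rot: [0.707, 0.707, 0.001, 0.001]
ft_force: [0.3, 0.2, 0.0]
finger_gap: 0.0438
grip_force: 41.0
```

```bash
python3 w.py w11; python3 plan.py .4852,-.1505,.095,-7.5,1
```

```text
t 32.6833 tcp [0.5535 0.1062 0.098 ] yaw -0.04 force [0.3 0.2 0. ] gap 0.04379138497530372 j6 0.08430522921918057
cake [332.  76.] z 0.0367 [0.5587 0.1959] 48.6 [51.9 52.1] 8.0 23.8
cake [165. 228.] z 0.0366 [0.4465 0.1003] 51.8 [51.8 61.1] 82.1 21.7
[-0.8, -0.21, -0.0, 0.03, 1.0]
[-0.81, -0.18, -0.0, 0.03, 1.0]
[-0.82, -0.16, -0.0, 0.03, 1.0]
[-0.82, -0.14, -0.0, 0.03, 1.0]
[ 0.485  -0.1507  0.0947 -7.25  ]
```

jog_arm(targets=[[-0.12, -0.03, 0, 0, 0, 0, 1], [-0.28, -0.07, 0, 0, 0, 0.01, 1], [-0.45, -0.12, 0, 0, 0, 0.02, 1], [-0.63, -0.17, 0, 0, 0, 0.02, 1], [-0.8, -0.21, 0, 0, 0, 0.03, 1]])

```text
t: 33.15
eef_pos: [0.5343, 0.0402, 0.0943]
ee_rot: [0.719, 0.695, -0.001, -0.001]
ft_force: [0.2, -0.2, -0.9]
finger_gap: 0.0438
grip_force: 41.0
```

jog_arm(targets=[[-0.16, -0.04, 0, 0, 0, 0.01, 1], [-0.32, -0.07, 0, 0, 0, 0.01, 1], [-0.49, -0.11, 0, 0, 0, 0.02, 1], [-0.65, -0.14, 0, 0, 0, 0.02, 1], [-0.81, -0.18, 0, 0, 0, 0.03, 1]])

```text
t: 33.57
eef_pos: [0.5188, -0.0237, 0.095]
ee_rot: [0.729, 0.684, -0.0, -0.0]
ft_force: [0.5, -0.2, -0.4]
finger_gap: 0.0436
grip_force: 41.0
```

jog_arm(targets=[[-0.16, -0.03, 0, 0, 0, 0.01, 1], [-0.33, -0.06, 0, 0, 0, 0.01, 1], [-0.49, -0.1, 0, 0, 0, 0.02, 1], [-0.66, -0.13, 0, 0, 0, 0.02, 1], [-0.82, -0.16, 0, 0, 0, 0.03, 1]])

```text
t: 33.98
eef_pos: [0.5017, -0.0883, 0.0951]
ee_rot: [0.74, 0.673, -0.0, -0.0]
ft_force: [1.4, 0.2, -1.2]
finger_gap: 0.0438
grip_force: 41.0
```

jog_arm(targets=[[-0.22, -0.04, 0, 0, 0, 0.01, 1], [-0.44, -0.07, 0, 0, 0, 0.02, 1], [-0.62, -0.1, 0, 0, 0, 0.02, 1], [-0.76, -0.13, 0, 0, 0, 0.03, 1], [-0.82, -0.14, 0, 0, 0, 0.03, 1]])

```text
t: 34.4
eef_pos: [0.4842, -0.1528, 0.0951]
ee_rot: [0.751, 0.66, -0.0, -0.0]
ft_force: [0.8, -0.4, -0.9]
finger_gap: 0.0435
grip_force: 41.0
```

jog_arm(targets=[[0, 0, 0.2, 0, 0, 0, 1], [0, 0, 0.4, 0, 0, 0, 1], [0, 0, 0.57, 0, 0, 0, 1], [0, 0, 0.7, 0, 0, 0, 1], [0, 0, 0.78, 0, 0, 0, 1]])

```text
t: 34.82
eef_pos: [0.4845, -0.1509, 0.0318]
ee_rot: [0.75, 0.661, -0.0, -0.001]
ft_force: [-0.6, 0.3, -0.4]
finger_gap: 0.0438
grip_force: 41.0
```

jog_arm(targets=[[0, 0, 0.04, 0, 0, 0, 1], [0, 0, 0.08, 0, 0, 0, 1], [0, 0, 0.11, 0, 0, 0, 1], [0, 0, 0.14, 0, 0, 0, 1], [0, 0, 0.15, 0, 0, 0, 1]])

```text
t: 35.23
eef_pos: [0.4851, -0.1512, 0.0211]
ee_rot: [0.75, 0.661, 0.0, 0.0]
ft_force: [-2.8, 1.5, 22.5]
finger_gap: 0.0437
grip_force: 42.9
```

jog_arm(targets=[[0, 0, 0, 0, 0, 0, 0], [0, 0, 0, 0, 0, 0, -0.2], [0, 0, 0, 0, 0, 0, -0.3], [0, 0, 0, 0, 0, 0, -0.3], [0, 0, -0.05, 0, 0, 0, -0.3]])

```text
t: 35.65
eef_pos: [0.4847, -0.151, 0.0246]
ee_rot: [0.75, 0.661, -0.0, -0.0]
ft_force: [-0.1, 0.2, -0.6]
finger_gap: 0.0559
grip_force: 0.0
```

jog_arm(targets=[[0, 0, -0.1, 0, 0, 0, -0.3], [0, 0, -0.3, 0, 0, 0, -0.3], [0, 0, -0.5, 0, 0, 0, -0.3], [0, 0, -0.75, 0, 0, 0, -0.3], [0, 0, -0.95, 0, 0, 0, -0.3]])

```text
t: 36.07
eef_pos: [0.4851, -0.1512, 0.1027]
ee_rot: [0.75, 0.661, 0.0, 0.0]
ft_force: [-0.0, 0.5, -0.0]
finger_gap: 0.0557
grip_force: 0.0
```

jog_arm(targets=[[0.2, 0, -0.2, 0, 0, 0, -0.3], [0.4, 0, -0.4, 0, 0, 0, -0.3], [0.6, 0, -0.6, 0, 0, 0, -0.3], [0.8, 0, -0.8, 0, 0, 0, -0.3], [0.8, 0, -0.8, 0, 0, 0, -0.3]])

```text
t: 36.48
eef_pos: [0.4942, -0.0859, 0.1682]
ee_rot: [0.75, 0.662, 0.001, 0.002]
ft_force: [1.1, -0.1, 0.7]
finger_gap: 0.0555
grip_force: 0.0
```

```bash
python3 - <<'E'
from h import *
p,d=snapshot("scene"); cv2.imwrite("pics/scene1.png",p[:,:,::-1]); np.save("scene0.npy",d); cv2.imwrite("pics/scene0.png",p[:,:,::-1])
p,d=snapshot("top"); np.save("top0.npy",d); cv2.imwrite("pics/top0.png",p[:,:,::-1])
E
python3 m.py 2>/dev/null | grep -E "cake|top|scene"
```

```text
top paper 0.0025832273377061066
cake px [235. 164.] ztop 0.0384 c [0.5581 0.1939] D 47.0 [50.7 53.2] 8.6 six 17.2
scene paper 
cake px [277. 138.] ztop 0.0434 c [ 0.4795 -0.2448] D 52.3 [62.  47.3] 73.3 six -16.7
cake px [244. 155.] ztop 0.0437 c [ 0.5679 -0.2561] D 54.8 [51.1 51.6] 82.8 six -24.7
cake px [300. 161.] ztop 0.0439 c [ 0.4858 -0.152 ] D 40.2 [37.9 42. ] 46.6 six 7.3
cake px [266. 181.] ztop 0.0435 c [ 0.5789 -0.1636] D 49.5 [55.6 49.5] 51.7 six -6.4
cake px [396. 218.] ztop 0.0414 c [0.4343 0.1035] D 35.2 [58.9 28.5] 39.7 six 18.7
cake px [384. 289.] ztop 0.0413 c [0.5722 0.1986] D 30.5 [51.9 20.8] 88.3 six 26.5
```

View pics/scene1.png

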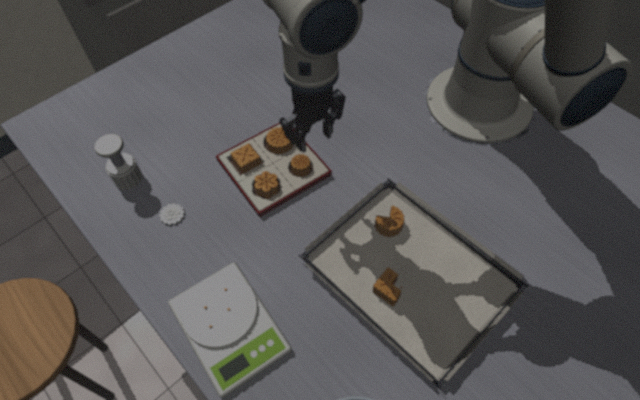

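The scene view shows all four cakes flat in their wells: (266,181), (244,155), (300,161) and (277,138). Their tops read about 2 mm higher than on the tray, as expected. Shadow falls on the cut cakes, but they stand where they were and the gripper touches nothing.

```bash
python3 -c "
from cell import *
print(job_done())"
```

```text
the job is handed in; nothing more can be done
None
```

I packed all four whole mooncakes flat in their matching wells, left the two cut cakes where they lay, and handed the job in at about 37 s; no verdict came back.

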